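# Line up the specimen jars by height on the display board

## Task

Set the four glass specimen jars out on the display board in order of height, one standing upright in the middle of each cork disc: the tallest on the disc beside the title card, then shorter and shorter, down to the shortest at the other end. They are glass, so set them down rather than dropping them and do not knock any over, and leave the small skull where it lies.

Things in the scene. Friction and masses are not known exactly. Their poses are not given: they have to be found in the camera images.
- jar_a_center (a point): The shortest specimen jar: a sealed upright glass cylinder with a flat aluminium lid, holding a small shell; 46 mm in diameter (lid and glass alike), 55 mm high. The point is on its axis, half-way up (27.5 mm above its underside); z is its axis, up. Loose, 0.07 to 0.4 kg. The jars and the skull stand in mixed order in an uneven row roughly along world y, nearer the robot than the board, at least 95 mm between centres.
- jar_b_center (a point): The second shortest specimen jar: a sealed upright glass cylinder with a flat aluminium lid, holding pale pebbles; 52 mm in diameter (lid and glass alike), 75 mm high. The point is on its axis, half-way up (37.5 mm above its underside); z is its axis, up. Loose, 0.07 to 0.4 kg. The jars and the skull stand in mixed order in an uneven row roughly along world y, nearer the robot than the board, at least 95 mm between centres.
- jar_c_center (a point): The second tallest specimen jar: a sealed upright glass cylinder with a flat aluminium lid, holding a brown cone; 58 mm in diameter (lid and glass alike), 95 mm high. The point is on its axis, half-way up (47.5 mm above its underside); z is its axis, up. Loose, 0.07 to 0.4 kg. The jars and the skull stand in mixed order in an uneven row roughly along world y, nearer the robot than the board, at least 95 mm between centres.
- jar_d_center (a point): The tallest specimen jar: a sealed upright glass cylinder with a flat aluminium lid, holding a long bone; 64 mm in diameter (lid and glass alike), 115 mm high. The point is on its axis, half-way up (57.5 mm above its underside); z is its axis, up. Loose, 0.07 to 0.4 kg. The jars and the skull stand in mixed order in an uneven row roughly along world y, nearer the robot than the board, at least 95 mm between centres.
- disc_1: Cork disc 1 of four, in a straight row at 90 mm pitch in the order 1, 2, 3, 4 along the white display board (90 mm wide, 520 mm long, 12 mm thick): 72 mm in diameter, 4 mm thick, fixed. Origin at the centre of its underside (top 4 mm above it, 16 mm above the table); z up, y points along the row from disc 4 towards disc 1.
- disc_2: Cork disc 2 of four, in a straight row at 90 mm pitch in the order 1, 2, 3, 4 along the white display board (90 mm wide, 520 mm long, 12 mm thick): 72 mm in diameter, 4 mm thick, fixed. Origin at the centre of its underside (top 4 mm above it, 16 mm above the table); z up, y points along the row from disc 4 towards disc 1.
- disc_3: Cork disc 3 of four, in a straight row at 90 mm pitch in the order 1, 2, 3, 4 along the white display board (90 mm wide, 520 mm long, 12 mm thick): 72 mm in diameter, 4 mm thick, fixed. Origin at the centre of its underside (top 4 mm above it, 16 mm above the table); z up, y points along the row from disc 4 towards disc 1.
- disc_4: Cork disc 4 of four, in a straight row at 90 mm pitch in the order 1, 2, 3, 4 along the white display board (90 mm wide, 520 mm long, 12 mm thick): 72 mm in diameter, 4 mm thick, fixed. Origin at the centre of its underside (top 4 mm above it, 16 mm above the table); z up, y points along the row from disc 4 towards disc 1.
- title_card: Blank paper title card standing upright in a dark wooden foot, fixed at one end of the display board, 90 mm from the centre of the end disc beside it (disc 1 in some starts, disc 4 in others): 70 mm wide across the board, 65 mm high, foot 22 mm deep along the row. Origin at the centre of its underside. The other end of the board carries a flat round ammonite, 38 mm across, 16 mm high.
- skull: Small bone-coloured animal skull, about 95 mm long, 56 mm wide, 46 mm high, loose among the jars, to be left where it is. Origin on its underside near its middle; the snout points along its -x.
Not all that is in view belongs to the job. What is shaped like the part that bears jar_a_center but turquoise is not meant.

How it is judged:
By the outcome, as a careful person would: the job done as asked, in the order asked, and still so for the second after the job is handed in, with the robot touching nothing.
It also fails if it takes over 109 s, if anything falls off the work surface, if the arm or the gripper's body presses on something with over 40 N, if the wrist force passes 120 N, or if a joint passes its speed limit or range.

## Robot

A 6-joint arm with a two-finger parallel gripper is mounted at the origin on the work surface. World frame = base frame: x ahead of the robot, y to its left, z up, the work surface at z = 0. Lengths are in m, angles in rad, forces in N, time in s.
With the tool pointing down it reaches from about 0.325 to 0.9 m from the base axis. Payload 6.1 kg.
Tool frame: the origin (TCP) lies at the very end of the fingers, on their centre line; the grasp point (between the pads) lies 19 mm behind it (r.pinch_z is the distance from the TCP to the grasp point, in m); y points along the fingers, z is the direction in which the jaws open and shut, and the axes are right-handed (so a half turn about y gives the same grasp; the last joint's range is limited). The gripper opens to 87 mm and grips with 3 to 60 N. Pads are 19 mm wide; open, the fingers measure 117 mm over their backs; the gripper's body (75 mm by 190 mm) begins 51 mm behind the grasp point.
Start: joints at [1.185, 0.22, 1.526, -0, 1.395, -0.126], TCP at [0.161, 0.604, 0.201] pointing down, gripper open.
Joint ranges: [-2.98, 2.98], [-0.91, 2.08], [0.09, 2.57], [-1.24, 4.39], [0.2, 2.65], [-2.68, 2.68]. Speed limits (rad/s): [2.57, 2.57, 3.01, 3.14, 3.14, 3.14].

## Interface

Orientations are given as a unit quaternion [x, y, z, w].
In Python, from workcell import r gives the robot as it stands. The module is installed in compiled form; this text tells all that it offers.
- The arm moves only by the tool play_rows, never from a script. Its argument "series" is a list that holds one entry, the list of rows, each a list of 6 numbers: the shift along the tool's x, y, z in units of 30 mm (1.0 is 30 mm), then the turn, a rotation vector about the tool's x, y, z in degrees. A call has 1 to 10 rows; each row shifts and turns the commanded pose from where the row before left it, along the tool's axes as they then stand; what a row does not reach is not made up. A row lasts 1/10 s, in which the tool goes at most 50 mm and 8.59 degrees, less where a joint would pass 70% of its speed; a pose out of reach is approached as far as the arm can. A call is refused whole if a number of a shift passes 1 or a number of a turn 8.59, either way. A call with a gripper value outside its range is refused whole. "hand" is the finger opening in mm, from 0 to 87, set as the call begins (left out, the last holds). The fingers move at their own pace and stop on an object; the grip force is fixed at half the most. Time passes only in rows, so rows that do not move let the fingers close. It gives the time, the measured TCP pose, the force and the opening at its end, in the units of the state.
- r.get_obs(): the state, without advancing time (a new reading comes with each control period).
- r.grab_frame(name): name is "scene" or "top" or "wrist"; returns a dict with "img" (384x512x3 uint8, red, green, blue), "z_map" (384x512 float32, m along the optical axis (not along the pixel's ray), 0 where there is no reading), "fx", "fy", "cx", "cy" (pixels), "R" (3x3) and "t" (3): a world point X has camera coordinates R X + t. Camera axes: x right, y down, z forward; pixel columns grow to the right and rows downward; lengths in m; the calibration is good to about 2 mm. A picture is of the moment at which its call begins.
- r.close_job(): hands the job in, once; it reports no verdict.
The state is a dict: "time_s": time; "joint_pos": joint angles; "joint_velocities": joint speeds; "effort": joint torques, N m; "ee_pos": TCP position; "tool_rot": TCP orientation; "force": force on the tool from outside, world axes, zero at the start; "wrist_torque": the same for the moment, N m; "gripper_width": finger opening in m.
Only numpy, scipy, OpenCV 4.12 (cv2) and the standard library are available. Lean on these libraries where they do the work, as an engineer would, in place of code of your own. Each camera call takes 0.05 s, during which the arm holds its last target. There are 200 camera calls.

## Working session

There is one attempt and no reset: what is moved stays moved. The work goes in short steps, Python scripts to look and compute and a tool call to move; the robot and the scene stay as the last step left them, time stands still between calls to the robot, and variables do not carry over. Pictures are saved under pics/ and viewed, about 12 in all and at most 16, crops included, and the job is handed in when it is done.

Besides the shell and the picture viewer there is one more tool, called after ">>>" by a JSON object that holds its "op" and its "data". play_rows: Moves the arm, as the interface text tells. Its arguments: {"type":"object","properties":{"series":{"type":"array","items":{"type":"array","items":{"type":"array","items":{"type":"number"}}}},"hand":{"type":"number"}},"required":["series"]}

```bash
mkdir -p pics; python3 - <<'E'
from workcell import r
import cv2,numpy as np
o=r.get_obs(); print(o['time_s'],o['ee_pos'],o['tool_rot'],o['gripper_width'],r.pinch_z)
for n in ['scene','top']:
    f=r.grab_frame(n); np.savez(n+'0.npz',**f); cv2.imwrite(f'pics/{n}0.png',f['img'][:,:,::-1])
    R,t=f['R'],f['t']; print(n,(-R.T@t).round(3),f['fx'],R.round(3).tolist())
from scipy.spatial.transform import Rotation
print(Rotation.from_quat(o['tool_rot']).as_matrix().round(3))
E
```

```text
0.0 [0.16031012 0.60338562 0.19961127] [ 0.7018366  -0.09178433  0.09142653 -0.70045857] 0.0868945890638142 0.0187
scene [ 0.762 -0.344  0.686] 355.08137281145724 [[0.876, 0.482, 0.001], [0.394, -0.715, -0.578], [-0.278, 0.507, -0.816]]
top [0.414 0.046 0.89 ] 374.81438320241136 [[-0.014, -1.0, 0.027], [-0.989, 0.01, -0.145], [0.145, -0.029, -0.989]]
[[ 0.966 -0.001  0.257]
 [-0.257 -0.002  0.966]
 [-0.    -1.    -0.002]]
```

View pics/scene0.png

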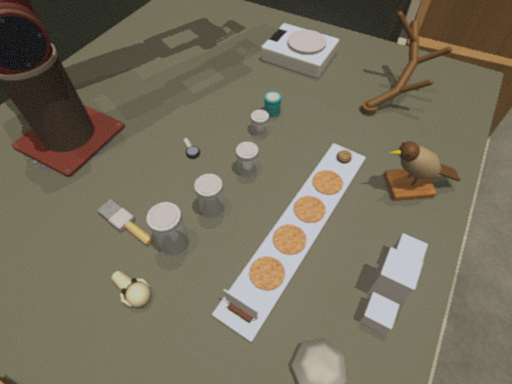

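View pics/top0.png

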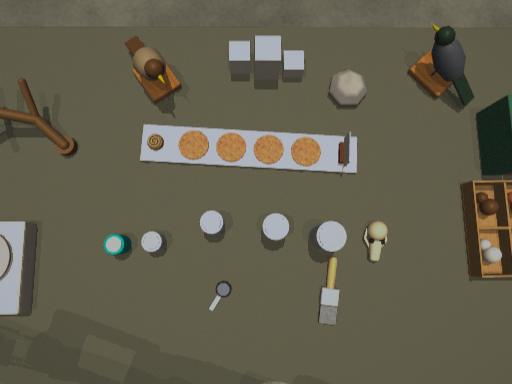

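```bash
cat > h.py <<'E'
import numpy as np,cv2
def pts(f):
    v,u=np.mgrid[0:384,0:512]; z=f['z_map']
    c=np.stack([(u-f['cx'])/f['fx']*z,(v-f['cy'])/f['fy']*z,z],-1)
    return (c-f['t'])@f['R']
def ray(f,u,v,h):
    R=f['R'];o=-R.T@f['t'];d=R.T@np.array([(u-f['cx'])/f['fx'],(v-f['cy'])/f['fy'],1.])
    return (o+d*(h-o[2])/d[2]).round(4)
E
python3 - <<'E'
import numpy as np,cv2
from h import *
f=dict(np.load('top0.npz')); s=dict(np.load('scene0.npz'))
P=pts(f);
for n,(u,v),h in [('a',(152,242),.055),('b',(212,222),.075),('c',(276,227),.095),('d',(332,236),.115),('turq',(115,245),.055)]:
    for nm,g,uv in (('top',f,(u,v)),('scene',s,{'a':(260,117),'b':(247,151),'c':(209,186),'d':(165,216),'turq':(272,98)}[n])):
        Q=pts(g); p=Q[uv[1],uv[0]]
        m=((abs(Q[...,2]-h)<.008)&(g['z_map']>0)).astype(np.uint8)
        k,l,st,ce=cv2.connectedComponentsWithStats(m)
        L=l[uv[1],uv[0]]
        if L==0: print(n,nm,'none',p.round(3)); continue
        c=cv2.findContours((l==L).astype(np.uint8),0,1)[0][0]
        e=cv2.fitEllipse(c)
        q=Q[l==L]; print(n,nm,p.round(3),e[0],e[1],'ray',ray(g,*e[0],h),'range',q.min(0).round(3),q.max(0).round(3))
for nm,g in (('top',f),('scene',s)):
    hsv=cv2.cvtColor(g['img'],cv2.COLOR_RGB2HSV)
    m=cv2.inRange(hsv,(5,130,120),(22,255,255))
    for c in cv2.findContours(m,0,1)[0]:
        if cv2.contourArea(c)>200:
            e=cv2.fitEllipse(c); print(nm,np.round(e[0],1),np.round(e[1],1),ray(g,*e[0],.016))
Q=P
print('skull',P[240,376],'card',P[153,346],'brush',P[275,332],P[310,329])
E
```

```text
a top [0.428 0.259 0.054] (151.4288787841797, 241.67897033691406) (19.767578125, 21.039806365966797) ray [0.4285 0.2603 0.055 ] range [0.406 0.239 0.047] [0.45  0.283 0.06 ]
a scene [0.435 0.258 0.055] (259.77203369140625, 116.59931182861328) (13.951083183288574, 17.282005310058594) ray [0.4337 0.2586 0.055 ] range [0.41  0.238 0.047] [0.454 0.287 0.06 ]
b top [0.469 0.126 0.075] (211.2837677001953, 222.31317138671875) (23.000078201293945, 23.082923889160156) ray [0.468  0.1278 0.075 ] range [0.443 0.103 0.068] [0.493 0.152 0.079]
b scene [0.475 0.123 0.078] (247.11929321289062, 150.74705505371094) (18.18707847595215, 22.196739196777344) ray [0.4731 0.126  0.075 ] range [0.446 0.102 0.067] [0.497 0.155 0.08 ]
c top [ 0.455 -0.011  0.096] (275.24365234375, 226.7576446533203) (26.065587997436523, 26.41269302368164) ray [ 0.4556 -0.0093  0.095 ] range [ 0.428 -0.037  0.088] [0.483 0.019 0.1  ]
c scene [ 0.464 -0.014  0.098] (208.4827880859375, 185.47991943359375) (23.4261417388916, 27.61570167541504) ray [ 0.4604 -0.0113  0.095 ] range [ 0.43  -0.038  0.087] [0.488 0.02  0.1  ]
d top [ 
[... 655 characters left out ...]
43182373047) ray [0.429  0.3398 0.055 ] range [0.407 0.319 0.047] [0.45  0.365 0.06 ]
top [493.3 219.8] [ 36.4 116.3] [ 0.4698 -0.5333  0.016 ]
top [305.5 151.1] [26.4 27.9] [ 0.6402 -0.0912  0.016 ]
top [268.1 149. ] [26.6 28.1] [ 0.6459 -0.0014  0.016 ]
top [230.8 146.8] [26.8 28.1] [0.6518 0.0879 0.016 ]
top [193.1 144.5] [26.8 28.2] [0.6582 0.1778 0.016 ]
scene [415.1 190.8] [10.8 53.2] [0.8489 0.2518 0.016 ]
scene [ 52.5 155.9] [19.3 74.1] [ 0.0285 -0.0776  0.016 ]
scene [512.9 -13.7] [118.8 219.8] [0.9299 1.4258 0.016 ]
skull [ 0.42588075 -0.24557461  0.02809956] card [ 0.6253787  -0.17899293  0.05340941] brush [ 0.34819309 -0.14185405  0.02164115] [ 0.27082244 -0.13237314  0.01900406]
```

```bash
python3 - <<'E'
import cv2
i=cv2.imread('pics/top0.png')[125:275,95:395]; cv2.imwrite('pics/crop1.png',cv2.resize(i,None,fx=2.6,fy=2.6,interpolation=cv2.INTER_CUBIC))
E
```

```text
(no output)
```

View pics/crop1.png

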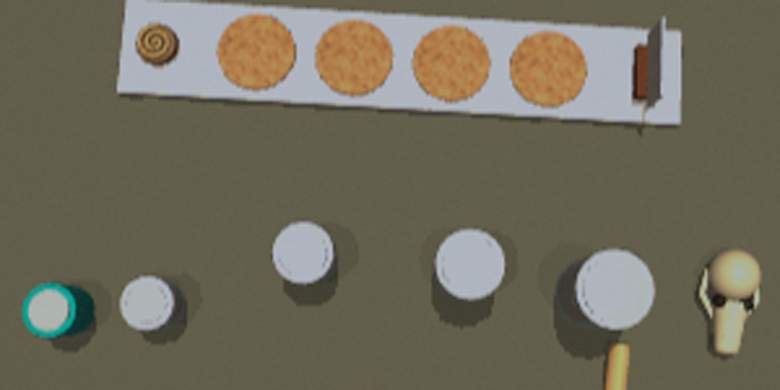

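Which things could be mistaken for jars (top view): turquoise jar (114,244) is excluded. a is at (151,242), b (211,222), c (275,227), d (331,236), and the skull at (377,240) is not to be touched. The crop confirms this. The card is at the -y end, so the order from there is d, c, b, a.

>>> {"op": "play_rows", "data": {"series": [[[0, 0, 0, 0, 8.34, 0], [0, 0, 0, 0, 8.34, 0], [0, 0, 0, 0, 8.34, 0], [0, 0, 0, 0, 8.34, 0], [0, 0, 0, 0, 8.34, 0], [0, 0, 0, 0, 8.34, 0], [0, 0, 0, 0, 8.34, 0], [0, 0, 0, 0, 8.34, 0], [0, 0, 0, 0, 8.34, 0]]], "hand": 87}}

```text
time_s: 1.0
ee_pos: [0.1604, 0.6037, 0.2001]
tool_rot: [0.499, -0.501, 0.501, -0.498]
force: [0.4, 0.1, -0.6]
gripper_width: 0.087
```

>>> {"op": "play_rows", "data": {"series": [[[1, 0, 0.38, 0, 0, 0], [1, 0, 0.38, 0, 0, 0], [1, 0, 0.38, 0, 0, 0], [1, 0, 0.38, 0, 0, 0], [1, 0, 0.38, 0, 0, 0], [1, 0, 0.38, 0, 0, 0], [1, 0, 0.38, 0, 0, 0], [1, 0, 0.38, 0, 0, 0], [1, 0, 0.38, 0, 0, 0], [1, 0, 0.38, 0, 0, 0]]]}}

```text
time_s: 2.0
ee_pos: [0.2748, 0.3028, 0.2004]
tool_rot: [0.5, -0.5, 0.5, -0.5]
force: [0.9, 0.1, 0.0]
gripper_width: 0.087
```

>>> {"op": "play_rows", "data": {"series": [[[1, 0, 0.38, 0, 0, 0], [1, 0, 0.38, 0, 0, 0], [1, 0, 0.38, 0, 0, 0], [1, 0, 0.38, 0, 0, 0], [1, 0, 0.38, 0, 0, 0], [1, 0, 0.38, 0, 0, 0], [1, 0, 0.38, 0, 0, 0], [1, 0, 0.38, 0, 0, 0], [1, 0, 0.38, 0, 0, 0], [1, 0, 0.38, 0, 0, 0]]]}}

```text
time_s: 3.0
ee_pos: [0.3892, 0.0029, 0.2005]
tool_rot: [0.5, -0.5, 0.5, -0.5]
force: [-0.1, -0.4, -0.4]
gripper_width: 0.087
```

>>> {"op": "play_rows", "data": {"series": [[[1, 0, 0.4, 0, 0, 0], [1, 0, 0.4, 0, 0, 0], [1, 0, 0.4, 0, 0, 0], [1, 0, 0.4, 0, 0, 0], [0.2, 0, 0, 0, 0, 0], [0, 0, 0, 0, 0, 0]]]}}

```text
time_s: 3.6
ee_pos: [0.4368, -0.1223, 0.2002]
tool_rot: [-0.5, 0.501, -0.5, 0.5]
force: [-1.0, 1.2, -0.7]
gripper_width: 0.087
```

```bash
python3 - <<'E'
from workcell import r
import cv2,numpy as np
from h import *
f=r.grab_frame('wrist'); np.savez('w1.npz',**f); cv2.imwrite('pics/w1.png',f['img'][:,:,::-1])
print(r.get_obs()['ee_pos'],(-f['R'].T@f['t']).round(3),f['R'].round(2).tolist())
g=r.grab_frame('scene'); np.savez('s1.npz',**g)
s=dict(np.load('scene0.npz'))
for u,v in [(267,273),(290,239),(310,209),(328,182)]: print(ray(s,u,v,.016))
E
```

```text
[ 0.43669239 -0.12140217  0.20024375] [ 0.436 -0.055  0.385] [[1.0, -0.0, -0.0], [0.0, -0.97, 0.25], [-0.0, -0.25, -0.97]]
[ 0.6424 -0.092   0.016 ]
[ 0.6493 -0.0015  0.016 ]
[0.6556 0.088  0.016 ]
[0.6619 0.1779 0.016 ]
```

View pics/w1.png

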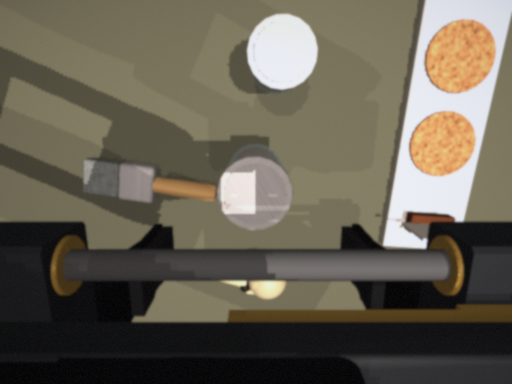

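Wrist view: the lid of d is at about (255,193), between the open fingers. c's lid is at (282,51), and the discs nearest the card are at (443,143) and (460,56).

```bash
cat >> h.py <<'E'
def lid(g,h,near,tol=.006):
    Q=pts(g); m=((abs(Q[...,2]-h)<tol)&(g['z_map']>0)&(np.hypot(Q[...,0]-near[0],Q[...,1]-near[1])<.06)).astype(np.uint8)
    cs=cv2.findContours(m,0,1)[0]
    if not cs: return None
    c=max(cs,key=cv2.contourArea); e=cv2.fitEllipse(c); return ray(g,*e[0],h),np.round(e[0]+e[1],1)
def discs(g):
    hsv=cv2.cvtColor(g['img'],cv2.COLOR_RGB2HSV); m=cv2.inRange(hsv,(5,130,110),(22,255,255))
    for c in cv2.findContours(m,0,1)[0]:
        if cv2.contourArea(c)>200:
            e=cv2.fitEllipse(c); p=ray(g,*e[0],.016)
            if .55<p[0]<.75 and abs(p[1])<.3: print('disc',np.round(e[0]+e[1],1),p)
E
python3 - <<'E'
from h import *
w=dict(np.load('w1.npz')); s=dict(np.load('s1.npz'))
for n,h,p in (('d',.115,(.436,-.123)),('c',.095,(.458,-.01))):
    print(n,lid(w,h,p),lid(s,h,p))
discs(w)
E
```

```text
d (array([ 0.4338, -0.1215,  0.115 ]), array([254.4, 192.8,  73.2,  74.6])) (array([ 0.4377, -0.124 ,  0.115 ]), array([163.9, 216.8,  28.7,  34.4]))
c (array([ 0.4559, -0.009 ,  0.095 ]), array([281.6,  52.1,  69.6,  75.4])) (array([ 0.4602, -0.0108,  0.095 ]), array([208.5, 185.3,  23. ,  27.5]))
disc [441.4 142.7  55.1  64.5] [ 0.6383 -0.0891  0.016 ]
disc [460.1  55.3  61.9  72.2] [6.454e-01 4.000e-04 1.600e-02]
```

>>> {"op": "play_rows", "data": {"series": [[[0, 1, -0.05, 0, 0, 0], [0, 1, 0, 0, 0, 0], [0, 1, 0, 0, 0, 0], [0, 1, 0, 0, 0, 0], [0, 0.8, 0, 0, 0, 0], [0, 0, 0, 0, 0, 0]]]}}

```text
time_s: 4.3
ee_pos: [0.4325, -0.1191, 0.0535]
tool_rot: [-0.501, 0.502, -0.497, 0.5]
force: [-1.1, 0.7, -0.1]
gripper_width: 0.0871
```

>>> {"op": "play_rows", "data": {"series": [[[0, 0, 0, 0, 0, 0], [0, 0, 0, 0, 0, 0], [0, 0, 0, 0, 0, 0], [0, 0, 0, 0, 0, 0], [0, 0, 0, 0, 0, 0], [0, 0, 0, 0, 0, 0]]], "hand": 50}}

```text
time_s: 4.9
ee_pos: [0.4363, -0.1222, 0.058]
tool_rot: [-0.5, 0.499, -0.5, 0.5]
force: [-2.4, 1.1, 7.2]
gripper_width: 0.0635
```

>>> {"op": "play_rows", "data": {"series": [[[0, -0.5, 0, 0, 0, 0], [0, -0.5, 0, 0, 0, 0], [-0.5, -0.5, 0, 0, 0, 0], [-0.55, 0, 0.3, 0, 0, 0], [0, 0, 0.7, 0, 0, 0], [0, 0, 0.9, 0, 0, 0], [0, 0, 0.9, 0, 0, 0], [0, 0, 0.9, 0, 0, 0], [0, 0, 0.9, 0, 0, 0], [0, 0, 0.9, 0, 0, 0]]]}}

```text
time_s: 5.9
ee_pos: [0.6014, -0.0899, 0.1011]
tool_rot: [0.5, -0.5, 0.499, -0.5]
force: [0.8, 0.5, -2.9]
gripper_width: 0.0635
```

>>> {"op": "play_rows", "data": {"series": [[[0, 0, 0.7, 0, 0, 0], [0, 0, 0.4, 0, 0, 0], [0, 0, 0.2, 0, 0, 0], [0, 0, 0, 0, 0, 0], [0, 0, 0, 0, 0, 0], [0, 0, 0, 0, 0, 0]]]}}

```text
time_s: 6.5
ee_pos: [0.6389, -0.09, 0.1016]
tool_rot: [0.5, -0.5, 0.5, -0.5]
force: [0.3, 0.7, -3.8]
gripper_width: 0.0633
```

```bash
cat >> h.py <<'E'
def look(r,tag,items,view=True):
    E=[]
    for n in ('top','wrist','scene'):
        g=r.grab_frame(n); np.savez(f'{tag}_{n}.npz',**g); cv2.imwrite(f'pics/{tag}_{n}.png',g['img'][:,:,::-1]); E.append(r.get_obs()['ee_pos'])
        for h,p in items: print(n,'lid',h,lid(g,h,p))
        discs(g)
    print('ee',np.mean(E,0).round(4),np.std(E,0).round(4), r.get_obs()['gripper_width'])
E
python3 - <<'E'
from workcell import r
from h import *
look(r,'d1',[(.160,(.64,-.09))])
E
```

```text
top lid 0.16 None
disc [268.1 149.   26.5  28.2] [ 0.6459 -0.0014  0.016 ]
disc [230.8 146.9  26.7  28. ] [0.6518 0.0879 0.016 ]
disc [193.1 144.5  26.9  28.2] [0.6581 0.1778 0.016 ]
wrist lid 0.16 (array([ 0.6383, -0.0688,  0.16  ]), array([256.7, 228.8,  47.7, 147.2]))
disc [246.5 229.8 104.4 150.4] [ 0.6294 -0.1223  0.016 ]
disc [268.4  79.7  86.1  91.8] [6.47e-01 3.00e-04 1.60e-02]
scene lid 0.16 (array([ 0.6406, -0.1109,  0.16  ]), array([262.3, 247.5,  13.7,  34. ]))
ee [ 0.6392 -0.09    0.1018] [0.0001 0.     0.0001] 0.06327427495163956
```

View pics/d1_scene.png

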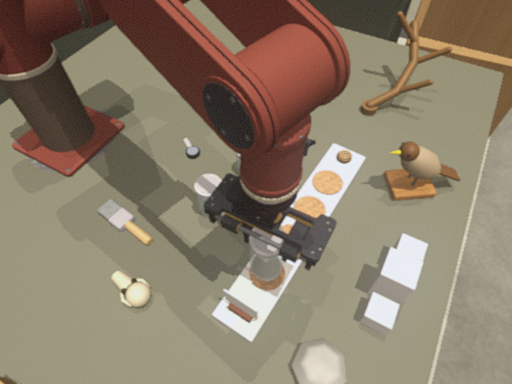

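The scene view shows d upright in the gripper over the end disc, around (265,262) with the disc at (267,278). Next I lower it gently.

>>> {"op": "play_rows", "data": {"series": [[[0, 0.3, 0.03, 0, 0, 0], [0, 0.3, 0, 0, 0, 0], [0, 0.15, 0, 0, 0, 0], [0, 0.05, 0, 0, 0, 0], [0, 0.05, 0, 0, 0, 0], [0, 0.05, 0, 0, 0, 0], [0, 0, 0, 0, 0, 0], [0, 0, 0, 0, 0, 0]]]}}

```text
time_s: 7.45
ee_pos: [0.6408, -0.0901, 0.075]
tool_rot: [-0.5, 0.5, -0.5, 0.5]
force: [1.5, 0.3, -2.7]
gripper_width: 0.0636
```

>>> {"op": "play_rows", "data": {"series": [[[0, 0.03, 0, 0, 0, 0], [0, 0, 0, 0, 0, 0], [0, 0, 0, 0, 0, 0]]]}}

```text
time_s: 7.75
ee_pos: [0.6409, -0.0901, 0.0742]
tool_rot: [-0.5, 0.5, -0.5, 0.5]
force: [-0.3, 0.3, -1.5]
gripper_width: 0.0635
```

>>> {"op": "play_rows", "data": {"series": [[[0, 0.03, 0, 0, 0, 0], [0, 0, 0, 0, 0, 0], [0, 0, 0, 0, 0, 0]]]}}

```text
time_s: 8.05
ee_pos: [0.641, -0.0902, 0.0741]
tool_rot: [-0.5, 0.499, -0.5, 0.5]
force: [-2.5, 0.3, 6.2]
gripper_width: 0.0637
```

>>> {"op": "play_rows", "data": {"series": [[[0, 0, 0, 0, 0, 0], [0, 0, 0, 0, 0, 0], [0, 0, 0, 0, 0, 0], [0, 0, 0, 0, 0, 0], [0, -0.4, 0, 0, 0, 0], [0, -0.6, 0, 0, 0, 0], [0, -0.9, 0, 0, 0, 0], [0, -0.9, 0, 0, 0, 0], [0, -0.2, 0, 0, 0, 0]]], "hand": 87}}

```text
time_s: 8.95
ee_pos: [0.6432, -0.0907, 0.1681]
tool_rot: [0.499, -0.497, 0.502, -0.502]
force: [0.2, 0.1, 0.4]
gripper_width: 0.087
```

>>> {"op": "play_rows", "data": {"series": [[[-0.37, 0, -0.8, 0, 0, 0], [-0.4, 0, -0.9, 0, 0, 0], [-0.4, 0, -0.9, 0, 0, 0], [-0.4, 0, -0.9, 0, 0, 0], [-0.4, 0, -0.9, 0, 0, 0], [-0.4, 0, -0.9, 0, 0, 0], [-0.3, 0, -0.8, 0, 0, 0], [0, 0, 0, 0, 0, 0], [0, 0, 0, 0, 0, 0]]]}}

```text
time_s: 9.85
ee_pos: [0.4577, -0.0101, 0.163]
tool_rot: [-0.5, 0.499, -0.5, 0.5]
force: [-0.5, 0.1, -0.3]
gripper_width: 0.0871
```

```bash
python3 - <<'E'
from workcell import r
from h import *
look(r,'c0',[(.131,(.64,-.09)),(.095,(.457,-.01))])
E
```

```text
top lid 0.131 (array([ 0.6374, -0.0903,  0.131 ]), array([313.2, 138.5,  28.8,  29.3]))
top lid 0.095 None
disc [269.5 145.9  21.   25.2] [ 0.6535 -0.0048  0.016 ]
disc [230.8 146.8  26.7  28.1] [0.6518 0.0879 0.016 ]
disc [193.2 144.5  27.   28.2] [0.6581 0.1777 0.016 ]
wrist lid 0.131 None
wrist lid 0.095 (array([ 0.4561, -0.008 ,  0.095 ]), array([255.1, 196.1,  70.4,  71.8]))
disc [442.2 168.5  58.1  68.9] [6.443e-01 6.000e-04 1.600e-02]
disc [463.1  74.7  67.5  79.1] [0.6516 0.0899 0.016 ]
disc [480.    4.6  11.7  53.8] [0.6576 0.1494 0.016 ]
scene lid 0.131 (array([ 0.6413, -0.0922,  0.131 ]), array([267.7, 246.6,  33.7,  36. ]))
scene lid 0.095 (array([ 0.4602, -0.0108,  0.095 ]), array([208.5, 185.3,  23. ,  27.5]))
ee [ 0.4583 -0.0104  0.1631] [0.0001 0.0001 0.    ] 0.08704038902751117
```

View pics/c0_wrist.png

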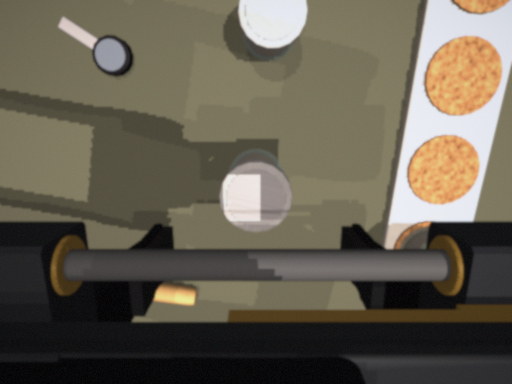

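d stands upright on its disc: both cameras put its lid within 1–3 mm of the disc centre. In the wrist view c's lid is at (255,196), centred between the fingers. Gripping it now.

>>> {"op": "play_rows", "data": {"series": [[[0, 0.9, 0, 0, 0, 0], [0, 0.9, 0, 0, 0, 0], [0, 0.9, 0, 0, 0, 0], [0, 0.8, 0, 0, 0, 0], [0, 0.5, 0, 0, 0, 0], [0, 0, 0, 0, 0, 0], [0, 0, 0, 0, 0, 0]]]}}

```text
time_s: 10.7
ee_pos: [0.4579, -0.0103, 0.043]
tool_rot: [0.5, -0.5, 0.5, -0.5]
force: [-0.3, 0.2, -0.1]
gripper_width: 0.0869
```

>>> {"op": "play_rows", "data": {"series": [[[0, 0, 0, 0, 0, 0], [0, 0, 0, 0, 0, 0], [0, 0, 0, 0, 0, 0], [0, 0, 0, 0, 0, 0], [0, 0, 0, 0, 0, 0], [0, 0, 0, 0, 0, 0]]], "hand": 45}}

```text
time_s: 11.3
ee_pos: [0.4577, -0.0102, 0.0433]
tool_rot: [-0.5, 0.5, -0.5, 0.5]
force: [0.2, 0.1, 3.6]
gripper_width: 0.0574
```

>>> {"op": "play_rows", "data": {"series": [[[0, -0.5, 0, 0, 0, 0], [0, -0.5, 0, 0, 0, 0], [-0.15, -0.5, 0, 0, 0, 0], [-0.14, 0, 0.3, 0, 0, 0], [0, 0, 0.7, 0, 0, 0], [0, 0, 0.9, 0, 0, 0], [0, 0, 0.9, 0, 0, 0], [0, 0, 0.9, 0, 0, 0], [0, 0, 0.9, 0, 0, 0], [0, 0, 0.9, 0, 0, 0]]]}}

```text
time_s: 12.3
ee_pos: [0.6233, -0.0009, 0.086]
tool_rot: [0.501, -0.5, 0.499, -0.5]
force: [-0.7, 0.1, -2.6]
gripper_width: 0.0577
```

>>> {"op": "play_rows", "data": {"series": [[[0, 0, 0.6, 0, 0, 0], [0, 0.3, 0.24, 0, 0, 0], [0, 0.3, 0, 0, 0, 0], [0, 0.15, 0, 0, 0, 0], [0, 0.1, 0, 0, 0, 0], [0, 0.05, 0, 0, 0, 0], [0, 0, 0, 0, 0, 0], [0, 0, 0, 0, 0, 0]]]}}

```text
time_s: 13.1
ee_pos: [0.6479, -0.0013, 0.0616]
tool_rot: [-0.5, 0.5, -0.5, 0.5]
force: [-0.2, 0.6, -1.9]
gripper_width: 0.0574
```

>>> {"op": "play_rows", "data": {"series": [[[0, 0.05, 0, 0, 0, 0], [0, 0, 0, 0, 0, 0], [0, 0, 0, 0, 0, 0]]]}}

```text
time_s: 13.4
ee_pos: [0.6478, -0.0012, 0.0595]
tool_rot: [-0.5, 0.5, -0.5, 0.5]
force: [-0.4, -0.6, -2.1]
gripper_width: 0.0577
```

>>> {"op": "play_rows", "data": {"series": [[[0, 0.03, 0, 0, 0, 0], [0, 0, 0, 0, 0, 0], [0, 0, 0, 0, 0, 0]]]}}

```text
time_s: 13.7
ee_pos: [0.6479, -0.0013, 0.0593]
tool_rot: [-0.5, 0.5, -0.5, 0.5]
force: [-3.8, 0.5, 5.7]
gripper_width: 0.0572
```

>>> {"op": "play_rows", "data": {"series": [[[0, 0, 0, 0, 0, 0], [0, 0, 0, 0, 0, 0], [0, 0, 0, 0, 0, 0], [0, 0, 0, 0, 0, 0], [0, -0.4, 0, 0, 0, 0], [0, -0.6, 0, 0, 0, 0], [0, -0.9, 0, 0, 0, 0], [0, -0.9, 0, 0, 0, 0], [0, -0.2, 0, 0, 0, 0]]], "hand": 87}}

```text
time_s: 14.6
ee_pos: [0.6505, -0.0015, 0.1537]
tool_rot: [-0.499, 0.498, -0.502, 0.502]
force: [1.0, 0.1, 0.7]
gripper_width: 0.0872
```

>>> {"op": "play_rows", "data": {"series": [[[-0.5, 0, -0.7, 0, 0, 0], [-0.6, 0, -0.9, 0, 0, 0], [-0.6, 0, -0.9, 0, 0, 0], [-0.65, 0, -0.9, 0, 0, 0], [-0.65, 0, -0.9, 0, 0, 0], [-0.65, 0, -0.9, 0, 0, 0], [-0.64, 0, -0.73, 0, 0, 0], [0, 0, 0, 0, 0, 0], [0, 0, 0, 0, 0, 0]]]}}

```text
time_s: 15.5
ee_pos: [0.4696, 0.1275, 0.1484]
tool_rot: [-0.5, 0.499, -0.5, 0.501]
force: [0.1, -0.5, -0.6]
gripper_width: 0.0869
```

```bash
python3 - <<'E'
from workcell import r
from h import *
look(r,'b0',[(.131,(.64,-.09)),(.111,(.648,-.001)),(.075,(.47,.127))])
E
```

```text
top lid 0.131 (array([ 0.6374, -0.0903,  0.131 ]), array([313.2, 138.6,  28.8,  29.5]))
top lid 0.111 (array([ 6.452e-01, -2.000e-04,  1.110e-01]), array([269.8, 137.9,  25.5,  25.9]))
top lid 0.075 None
disc [159.4 187.6  70.7 103.9] [0.5546 0.2554 0.016 ]
disc [232.6 146.2  23.1  28.4] [0.6533 0.0837 0.016 ]
wrist lid 0.131 None
wrist lid 0.111 None
wrist lid 0.075 (array([0.4687, 0.1298, 0.075 ]), array([255.9, 193.9,  62.2,  62.8]))
disc [454.4 267.7  14.7  43. ] [0.6753 0.0362 0.016 ]
disc [436.3 214.1  48.3  73.7] [0.6485 0.0946 0.016 ]
disc [457.8 126.7  65.2  77.9] [0.657  0.1801 0.016 ]
disc [486.3  21.5  37.8  44.4] [0.6683 0.2697 0.016 ]
scene lid 0.131 (array([ 0.6413, -0.0922,  0.131 ]), array([267.7, 246.7,  33.7,  35.9]))
scene lid 0.111 (array([ 0.6491, -0.0021,  0.111 ]), array([293.4, 215.6,  26.6,  29.5]))
scene lid 0.075 (array([0.4728, 0.1269, 0.075 ]), array([247.2, 150.4,  17.5,  22. ]))
ee [0.4703 0.1269 0.1486] [0.0001 0.0002 0.    ] 0.08702454129010956
```

View pics/b0_wrist.png

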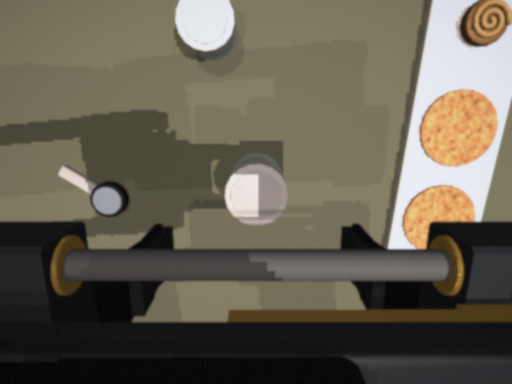

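c is centred on its disc to about 1 mm, and b's lid at (256,194) lies between the fingers. Gripping b.

>>> {"op": "play_rows", "data": {"series": [[[0, 0.9, 0, 0, 0, 0], [0, 0.9, 0, 0, 0, 0], [0, 0.9, 0, 0, 0, 0], [0, 0.8, 0, 0, 0, 0], [0, 0.5, 0, 0, 0, 0], [0, 0, 0, 0, 0, 0], [0, 0, 0, 0, 0, 0]]]}}

```text
time_s: 16.35
ee_pos: [0.4701, 0.1268, 0.0286]
tool_rot: [0.5, -0.5, 0.5, -0.5]
force: [0.1, 0.2, 0.5]
gripper_width: 0.0872
```

>>> {"op": "play_rows", "data": {"series": [[[0, 0, 0, 0, 0, 0], [0, 0, 0, 0, 0, 0], [0, 0, 0, 0, 0, 0], [0, 0, 0, 0, 0, 0], [0, 0, 0, 0, 0, 0], [0, 0, 0, 0, 0, 0]]], "hand": 40}}

```text
time_s: 16.95
ee_pos: [0.4698, 0.1274, 0.0288]
tool_rot: [-0.5, 0.5, -0.5, 0.5]
force: [-0.1, 0.4, 1.3]
gripper_width: 0.0517
```

>>> {"op": "play_rows", "data": {"series": [[[0, -0.5, 0, 0, 0, 0], [0, -0.5, 0, 0, 0, 0], [0.15, -0.5, 0, 0, 0, 0], [0.16, 0, 0.3, 0, 0, 0], [0.2, 0, 0.7, 0, 0, 0], [0.2, 0, 0.9, 0, 0, 0], [0.2, 0, 0.9, 0, 0, 0], [0.2, 0, 0.9, 0, 0, 0], [0.1, 0, 0.9, 0, 0, 0], [0.1, 0, 0.9, 0, 0, 0]]]}}

```text
time_s: 17.95
ee_pos: [0.6357, 0.0875, 0.0717]
tool_rot: [0.501, -0.5, 0.5, -0.5]
force: [-0.4, -0.3, -2.0]
gripper_width: 0.0513
```

>>> {"op": "play_rows", "data": {"series": [[[0, 0, 0.4, 0, 0, 0], [0, 0.3, 0.23, 0, 0, 0], [0, 0.3, 0, 0, 0, 0], [0, 0.15, 0, 0, 0, 0], [0, 0.1, 0, 0, 0, 0], [0, 0.05, 0, 0, 0, 0], [0, 0, 0, 0, 0, 0], [0, 0, 0, 0, 0, 0]]]}}

```text
time_s: 18.75
ee_pos: [0.6538, 0.0883, 0.0471]
tool_rot: [-0.5, 0.5, -0.5, 0.5]
force: [-0.8, 0.4, -2.0]
gripper_width: 0.0512
```

>>> {"op": "play_rows", "data": {"series": [[[0, 0.05, 0, 0, 0, 0], [0, 0, 0, 0, 0, 0], [0, 0, 0, 0, 0, 0]]]}}

```text
time_s: 19.05
ee_pos: [0.6537, 0.0882, 0.0452]
tool_rot: [-0.5, 0.5, -0.5, 0.5]
force: [0.7, 0.2, -1.4]
gripper_width: 0.0512
```

>>> {"op": "play_rows", "data": {"series": [[[0, 0.03, 0, 0, 0, 0], [0, 0, 0, 0, 0, 0], [0, 0, 0, 0, 0, 0]]]}}

```text
time_s: 19.35
ee_pos: [0.6538, 0.0882, 0.0448]
tool_rot: [-0.5, 0.5, -0.5, 0.5]
force: [-1.9, -0.2, 4.4]
gripper_width: 0.0514
```

>>> {"op": "play_rows", "data": {"series": [[[0, 0, 0, 0, 0, 0], [0, 0, 0, 0, 0, 0], [0, 0, 0, 0, 0, 0], [0, 0, 0, 0, 0, 0], [0, -0.4, 0, 0, 0, 0], [0, -0.6, 0, 0, 0, 0], [0, -0.9, 0, 0, 0, 0], [0, -0.9, 0, 0, 0, 0], [0, -0.2, 0, 0, 0, 0]]], "hand": 87}}

```text
time_s: 20.25
ee_pos: [0.657, 0.0883, 0.1405]
tool_rot: [-0.498, 0.498, -0.502, 0.503]
force: [1.5, -0.9, 0.9]
gripper_width: 0.0866
```

>>> {"op": "play_rows", "data": {"series": [[[-0.6, 0, -0.7, 0, 0, 0], [-0.7, 0, -0.9, 0, 0, 0], [-0.7, 0, -0.9, 0, 0, 0], [-0.7, 0, -0.9, 0, 0, 0], [-0.7, 0, -0.9, 0, 0, 0], [-0.7, 0, -0.9, 0, 0, 0], [-0.7, 0, -0.9, 0, 0, 0], [-0.6, 0, -0.8, 0, 0, 0], [-0.33, 0, -0.53, 0, 0, 0], [0, 0, 0, 0, 0, 0]]]}}

```text
time_s: 21.25
ee_pos: [0.4289, 0.2609, 0.1341]
tool_rot: [0.501, -0.499, 0.499, -0.501]
force: [0.0, -0.6, -0.5]
gripper_width: 0.0871
```

```bash
python3 - <<'E'
from workcell import r
from h import *
look(r,'a0',[(.091,(.654,.088)),(.055,(.431,.26))])
E
```

```text
top lid 0.091 (array([0.6512, 0.0892, 0.091 ]), array([228.6, 138.1,  22.4,  22.8]))
top lid 0.055 (array([0.4285, 0.2598, 0.055 ]), array([151.7, 241.7,  19.1,  20.2]))
disc [193.2 144.5  27.   28.2] [0.6581 0.1777 0.016 ]
wrist lid 0.091 None
wrist lid 0.055 (array([0.4291, 0.2628, 0.055 ]), array([256.3, 192.3,  53.7,  54.5]))
disc [449.9 266.   22.   49.6] [0.6217 0.1785 0.016 ]
disc [504.8 181.   14.4  35.9] [0.6601 0.2649 0.016 ]
scene lid 0.091 (array([0.6554, 0.0876, 0.091 ]), array([314.2, 189.5,  21.1,  24.5]))
scene lid 0.055 (array([0.4333, 0.2594, 0.055 ]), array([259.8, 116.4,  13.4,  17.1]))
ee [0.431  0.2598 0.1344] [0.0005 0.0003 0.    ] 0.08700782016268681
```

View pics/a0_wrist.png

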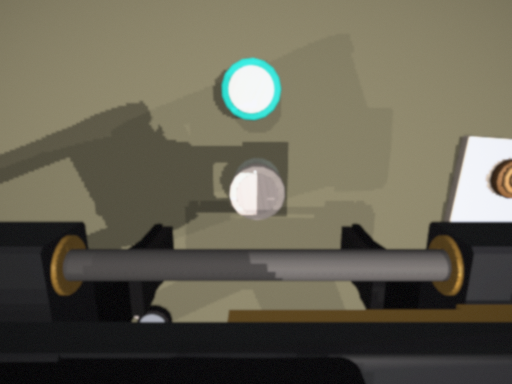

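>>> {"op": "play_rows", "data": {"series": [[[0, 0.9, 0, 0, 0, 0], [0, 0.9, 0, 0, 0, 0], [0, 0.9, 0, 0, 0, 0], [0, 0.8, 0, 0, 0, 0], [0, 0.5, 0, 0, 0, 0], [0, 0, 0, 0, 0, 0], [0, 0, 0, 0, 0, 0]]]}}

```text
time_s: 22.1
ee_pos: [0.4314, 0.2593, 0.0143]
tool_rot: [0.5, -0.5, 0.5, -0.5]
force: [0.8, -0.4, 0.6]
gripper_width: 0.0873
```

>>> {"op": "play_rows", "data": {"series": [[[0, 0, 0, 0, 0, 0], [0, 0, 0, 0, 0, 0], [0, 0, 0, 0, 0, 0], [0, 0, 0, 0, 0, 0], [0, 0, 0, 0, 0, 0], [0, 0, 0, 0, 0, 0]]], "hand": 35}}

```text
time_s: 22.7
ee_pos: [0.4306, 0.26, 0.0143]
tool_rot: [-0.5, 0.5, -0.5, 0.5]
force: [0.5, -0.7, -0.9]
gripper_width: 0.0468
```

>>> {"op": "play_rows", "data": {"series": [[[0, -0.5, 0, 0, 0, 0], [0, -0.5, 0, 0, 0, 0], [0.3, -0.5, 0, 0, 0, 0], [0.4, 0, 0.4, 0, 0, 0], [0.4, 0, 0.8, 0, 0, 0], [0.4, 0, 0.9, 0, 0, 0], [0.4, 0, 0.9, 0, 0, 0], [0.4, 0, 0.9, 0, 0, 0], [0.3, 0, 0.9, 0, 0, 0], [0.12, 0, 0.9, 0, 0, 0]]]}}

```text
time_s: 23.7
ee_pos: [0.6024, 0.1774, 0.0586]
tool_rot: [0.5, -0.5, 0.5, -0.5]
force: [0.1, -0.2, -0.6]
gripper_width: 0.0455
```

>>> {"op": "play_rows", "data": {"series": [[[0, 0, 0.9, 0, 0, 0], [0, 0, 0.7, 0, 0, 0], [0, 0.3, 0.33, 0, 0, 0], [0, 0.3, 0, 0, 0, 0], [0, 0.15, 0, 0, 0, 0], [0, 0.1, 0, 0, 0, 0], [0, 0.05, 0, 0, 0, 0], [0, 0, 0, 0, 0, 0], [0, 0, 0, 0, 0, 0]]]}}

```text
time_s: 24.6
ee_pos: [0.6597, 0.1787, 0.0327]
tool_rot: [-0.5, 0.5, -0.5, 0.501]
force: [-0.0, 0.1, -1.1]
gripper_width: 0.0455
```

>>> {"op": "play_rows", "data": {"series": [[[0, 0.05, 0, 0, 0, 0], [0, 0, 0, 0, 0, 0], [0, 0, 0, 0, 0, 0]]]}}

```text
time_s: 24.9
ee_pos: [0.6596, 0.1785, 0.0307]
tool_rot: [-0.5, 0.5, -0.5, 0.5]
force: [-0.2, 0.8, -0.9]
gripper_width: 0.0455
```

>>> {"op": "play_rows", "data": {"series": [[[0, 0.03, 0, 0, 0, 0], [0, 0, 0, 0, 0, 0], [0, 0, 0, 0, 0, 0]]]}}

```text
time_s: 25.2
ee_pos: [0.6598, 0.1786, 0.0305]
tool_rot: [-0.5, 0.5, -0.5, 0.5]
force: [-2.6, 0.5, 5.9]
gripper_width: 0.0451
```

Contact (about 6 N). Now I release, lift and back away for a clear look.

>>> {"op": "play_rows", "data": {"series": [[[0, 0, 0, 0, 0, 0], [0, 0, 0, 0, 0, 0], [0, 0, 0, 0, 0, 0], [0, 0, 0, 0, 0, 0], [0, -0.4, 0, 0, 0, 0], [0, -0.6, 0, 0, 0, 0], [0, -0.9, 0, 0, 0, 0], [0, -0.9, 0, 0, 0, 0], [0, -0.9, 0, 0, 0, 0], [0, -0.9, 0, 0, 0, 0]]], "hand": 87}}

```text
time_s: 26.2
ee_pos: [0.6601, 0.1786, 0.1713]
tool_rot: [-0.5, 0.499, -0.5, 0.501]
force: [1.4, 0.3, -0.3]
gripper_width: 0.0872
```

>>> {"op": "play_rows", "data": {"series": [[[-0.6, 0, -0.7, 0, 0, 0], [-0.7, 0, -0.9, 0, 0, 0], [-0.7, 0, -0.9, 0, 0, 0], [-0.7, 0, -0.9, 0, 0, 0], [-0.7, 0, -0.9, 0, 0, 0], [-0.7, 0, -0.9, 0, 0, 0], [-0.7, 0, -0.9, 0, 0, 0], [-0.6, 0, -0.5, 0, 0, 0], [0, 0, 0, 0, 0, 0], [0, 0, 0, 0, 0, 0]]]}}

```text
time_s: 27.2
ee_pos: [0.462, 0.3407, 0.1695]
tool_rot: [-0.5, 0.499, -0.5, 0.501]
force: [1.1, -0.7, -0.6]
gripper_width: 0.0873
```

```bash
python3 - <<'E'
from workcell import r
from h import *
look(r,'e0',[(.131,(.64,-.09)),(.111,(.648,-.001)),(.091,(.654,.088)),(.071,(.66,.178))])
E
```

```text
top lid 0.131 (array([ 0.6373, -0.0904,  0.131 ]), array([313.3, 138.6,  28.9,  29.2]))
top lid 0.111 (array([ 6.451e-01, -2.000e-04,  1.110e-01]), array([269.8, 138. ,  25.6,  25.9]))
top lid 0.091 (array([0.6514, 0.0892, 0.091 ]), array([228.6, 138. ,  22.2,  22.8]))
top lid 0.071 (array([0.6571, 0.1799, 0.071 ]), array([188.6, 138.3,  19.3,  19.7]))
disc [192.8 144.2  25.5  26.9] [0.6589 0.1787 0.016 ]
wrist lid 0.131 None
wrist lid 0.111 None
wrist lid 0.091 None
wrist lid 0.071 None
disc [453.2 267.1  17.5  47.2] [0.6798 0.2397 0.016 ]
scene lid 0.131 (array([ 0.6413, -0.0922,  0.131 ]), array([267.7, 246.7,  33.7,  35.9]))
scene lid 0.111 (array([ 0.6492, -0.002 ,  0.111 ]), array([293.4, 215.6,  26.6,  29.5]))
scene lid 0.091 (array([0.6555, 0.0878, 0.091 ]), array([314.2, 189.5,  21. ,  24.5]))
scene lid 0.071 (array([0.6616, 0.1786, 0.071 ]), array([331.9, 166.9,  16.4,  20.3]))
ee [0.4624 0.3399 0.1688] [0.0001 0.0002 0.0003] 0.08709076521750019
```

View pics/e0_scene.png

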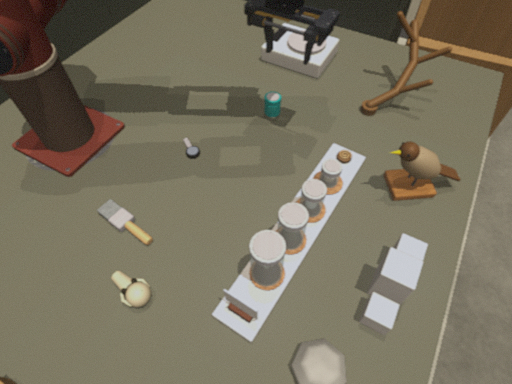

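View pics/e0_top.png

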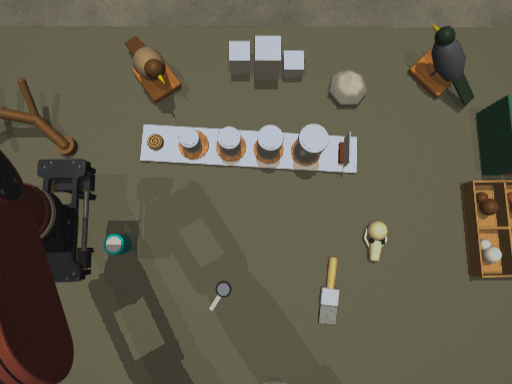

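All four jars stand upright on their discs, at scene (267,262), (292,230), (314,200) and (331,177), tallest beside the card at (240,303). The skull is still at (135,291), and the gripper is clear of everything. Handing in.

```bash
python3 - <<'E'
from workcell import r
print(r.close_job())
E
```

```text
the job is handed in; nothing more can be done
None
```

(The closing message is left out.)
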